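# Close the softener cap and push the washer's detergent drawer home

### The arm

A 7-joint arm with a two-finger parallel gripper is mounted at the origin on the work surface. World frame = base frame: x ahead of the robot, y to its left, z up, the work surface at z = 0. Lengths are in m, angles in rad, forces in N, time in s.
With the tool pointing down it reaches from about 0.35 to 0.9 m from the base axis. Payload 8.1 kg.
Tool frame: the origin (TCP) lies at the very end of the fingers, on their centre line; the grasp point (between the pads) lies 19 mm behind it; z points along the fingers, y is the line along which they close (so a half turn about z gives the same grasp; the last joint's range is limited). The gripper opens to 92 mm and grips with 3 to 60 N. Pads are 19 mm wide; open, the fingers measure 130 mm over their backs; the gripper's body (75 mm by 190 mm) begins 47 mm behind the grasp point.
Start: joints at [-1.405, 0.434, 0.025, 1.573, -0.012, 1.134, -0.075], TCP at [0.166, 0.603, 0.206] pointing down, gripper open.
Joint ranges: [-2.62, 2.62], [-0.44, 2.09], [-1.27, 1.32], [0.08, 2.57], [-1.32, 4.46], [0.12, 2], [-2.74, 2.74]. Speed limits (rad/s): [2.22, 2.22, 3.01, 3.01, 3.14, 3.14, 3.14].

### API

Orientations are given as a rotation vector (axis times angle).
In Python, from cell import observe, get_image, sign_off, find_in, trace, place_of gives the robot as it stands. The module is installed in compiled form; this text tells all that it offers.
- The arm moves only by the shell command python3 -m handwheel 'ROWS' [OPENING] [FORCE]. ROWS is JSON, a list of rows, each a list of 6 numbers: the shift along the tool's x, y, z each as a share of 0.02 m, from -1 to 1, then the turn, a rotation vector about the tool's x, y, z each as a share of 4 degrees, from -1 to 1. A call has 1 to 8 rows; each row shifts and turns the commanded pose from where the row before left it, along the tool's axes as they then stand; what a row does not reach is not made up. A row lasts 1/12 s, in which the tool goes at most 41.7 mm and 7.16 degrees, less where a joint would pass 70% of its speed; a pose out of reach is approached as far as the arm can. A call with a number of a shift or a turn outside -1 to 1 is refused whole. A call with a gripper value outside its range is refused whole. OPENING is the opening, from 0 (shut) to 1 (fully open), set as the call begins (- or left out, the last holds). The fingers move at their own pace and stop on an object; FORCE is the grip in N (left out, the last holds). Time passes only in rows, so rows that do not move let the fingers close. It gives the time, the measured TCP pose, the force, the opening and the grip force at its end, in the units of the state.
- observe(): the state, without advancing time (a new reading comes with each control period).
- get_image(name): name is "side" or "top"; returns a dict with "image" (384x512x3 uint8, red, green, blue), "fx", "fy", "cx", "cy" (pixels), "position" and "orientation" of the camera in the world. Camera axes: x right, y down, z forward; pixel columns grow to the right and rows downward; lengths in m; the calibration is good to about 2 mm. A picture is of the moment at which its call begins. There is no depth.
- sign_off(): hands the job in; it is judged then, once.
Trained networks look in the newest picture that a camera, given by its name, has taken for a name from the list of things; names that differ only in an ending like _2 or _b are one class to them, and where a whole thing is asked for, a point or a joint stands for the part that bears it (a point fixed in the world has none). Each returns a list of dicts, best first, with "score" (0 to 1); they miss things now and then, are a little off and sometimes report something else, mostly with a low value. They report only what shows in the picture. A call takes as long as a camera call. They do not tell look-alikes from the thing itself.
- find_in(label, camera): "rect" ([centre column, centre row, width, height] as shares, 0 to 1, of the picture: columns of its width, rows of its height, round what is visible of it).
- trace(label, camera): "region" (384x512 bool, what is visible of it) and "rect" ([centre column, centre row, width, height] as shares, 0 to 1, of the picture: columns of its width, rows of its height, round what is visible of it).
- place_of(label, camera): "point" ([column, row] as shares, 0 to 1, of the picture: columns of its width, rows of its height: a listed point, or the origin of a listed thing).
The state is a dict: "clock": time; "joints": joint angles; "dq": joint speeds; "joint_efforts": joint torques, N m; "position": TCP position; "ee_rot": TCP orientation; "force": force on the tool from outside, world axes, zero at the start; "ft_torque": the same for the moment, N m; "width": opening from 0.0 (shut) to 1.0 (fully open); "gripper_force": force on a finger pad.
Only numpy, scipy, OpenCV 4.12 (cv2) and the standard library are available. Lean on these libraries where they do the work, as an engineer would, in place of code of your own. Each camera call takes 0.05 s, during which the arm holds its last target. There are 200 camera calls.

### The job

The washing machine has been dosed, but its detergent drawer still stands open with the blue softener cap sticking up. With the fingertips, fold the cap down flat first, before any of it reaches the machine, then push the drawer gently home until it is fully shut, and draw back clear. Grip and lift nothing, do not pull the drawer farther out, and leave the bottles and other things where they stand.

Things in the scene. Friction and masses are not known exactly. Their poses are not given: they have to be found in the camera images.
- washer: Fixed white front-loading washing machine beyond the bench, 600 mm wide (y), 550 deep (x). Origin: front edge of its flat top, mid-width, 120 mm above the bench; x points into the machine, y to the user's left, z up. Front panel: plane x = 0, but for a dial standing 24 mm out, 165 mm right of the drawer's middle. The top plate, 25 mm thick, starts at x = 8 mm
- drawer_front (a point): Middle of the outer face of the detergent drawer's white front; axes as the washer's. Front: 200 mm wide (y), 66 high (z -33 to +33), 18 thick (to x +18). Below z = -10 its middle (y -50 to +50) is a finger recess 12 mm deep; above that the face is flat. Behind it an open grey tray, 176 mm wide, 185 long, walls up to z = +22; its right compartment (y -85 to -33) is for softener
- drawer (a joint): How far the drawer stands out, m: 0 = fully shut on a solid stop, its front then standing 10 mm proud of the panel; grows as it is pulled towards the user, to 0.18. Starts 0.11 to 0.145. Slides along the washer's x with about 3 N of friction and stays where it is left
- cap_hinge (a point): Middle of the hinge line of the blue softener cap, which runs along the drawer's x; fixed in the drawer at x = 56, y = -31.5, z = +24 mm from drawer_front; axes as the washer's
- cap_edge (a point): Middle of the free edge of the blue softener cap, 51 mm from the hinge line. The cap is a plate 66 mm long along the hinge, 50 wide, 4 thick. Shut, it lies level over the softener compartment, its edge to the user's right (-y) of the hinge, its top 26 mm above drawer_front; open, it stands up
- cap (a joint): Angle of the softener cap, rad: 0 = shut and level, 1.57 = upright, up to 1.95 = leaning over to the user's left (+y). Starts 1.1 to 1.85. Needs about 0.03 N m and stays where it is left
- spray: White spray bottle with red trigger head and yellow band, diameter 69, 216 mm tall, on the washer's top; origin under its middle, z up
- tub: White round tub with an orange lid, diameter 72, 85 mm tall, on the washer's top; origin under its middle, z up
- cup: Small green dosing cup, diameter 60, 55 mm tall, on the washer's top above the drawer; origin under its middle, z up
- pegs: White open box of wooden clothes pegs, 100 x 170 x 60 mm, on the bench, to the left of the drawer; origin under its middle
- softener: Green softener bottle with a blue cap, diameter 68, 170 mm tall, standing on the bench in front of the washer, to the right of the drawer; origin under its middle, z up
Not all that is in view belongs to the job. Leave any pink look-alike of the spray alone. Leave any purple look-alike of the softener alone.

How it is judged:
By the outcome, as a careful person would: the job done as asked, in the order asked, and still so for the second after the job is handed in, with the robot touching nothing.
It also fails if it takes over 53 s, if anything falls off the work surface, if the arm or the gripper's body presses on something with over 40 N, if the wrist force passes 120 N, or if a joint passes its speed limit or range.

## Working session

There is one attempt and no reset: what is moved stays moved. The work goes in short steps, Python scripts to look and compute and a shell command to move; the robot and the scene stay as the last step left them, time stands still between calls to the robot, and variables do not carry over. Pictures are saved under pics/ and viewed, at most 10 in all, crops included, and the job is handed in when it is done.

```bash
mkdir -p pics; cat > h.py <<'E'
import numpy as np, cv2
from scipy.spatial.transform import Rotation as R
from cell import *
def rot(o):
    o=np.array(o,float)
    if o.shape==(3,3): return o
    return R.from_rotvec(o).as_matrix() if o.size==3 else R.from_quat(o).as_matrix()
def ray(im,p):
    u,v=p[0]*512,p[1]*384
    d=rot(im["orientation"])@np.array([(u-im["cx"])/im["fx"],(v-im["cy"])/im["fy"],1])
    return np.array(im["position"]),d/np.linalg.norm(d)
def tri(r1,r2):
    (a,d),(b,e)=r1,r2
    s=np.linalg.lstsq(np.c_[d,-e],b-a,rcond=None)[0]
    p,q=a+s[0]*d,b+s[1]*e
    return (p+q)/2,np.linalg.norm(p-q)
def onz(r,z):
    return r[0]+r[1]*(z-r[0][2])/r[1][2]
E
python3 - <<'E'
from h import *
I={}
for c in("side","top"):
    I[c]=get_image(c);print(c,I[c]["position"],I[c]["orientation"],I[c]["fx"])
    cv2.imwrite(f"pics/{c}0.png",I[c]["image"][:,:,::-1])
for n in["washer","drawer_front","cap_hinge","cap_edge","cup","spray","tub","pegs","softener"]:
    P={}
    for c in I:
        P[c]=[(round(d["score"],2),np.round(d["point"],4)) for d in place_of(n,c)[:2]]
    print(n,P)
    if P["side"] and P["top"]: print("   ",*tri(ray(I["side"],P["side"][0][1]),ray(I["top"],P["top"][0][1])))
o=observe();print(o)
E
```

```text
side [ 0.21221923 -0.82587669  0.83954054] [-2.19162268  0.35590188 -0.20333463] 413.3840378104403
top [0.38546558 0.05738571 1.35943711] [-2.16896307  2.11896409 -0.11294745] 406.9724301193808
washer {'side': [(0.79, array([0.5436, 0.5651])), (0.59, array([0.6281, 0.5469]))], 'top': [(0.93, array([0.5635, 0.4609])), (0.69, array([0.5867, 0.3711]))]}
    [ 0.59922427 -0.02176661  0.10325439] 0.007305875240277973
drawer_front {'side': [(0.9, array([0.4107, 0.5242]))], 'top': [(0.8, array([0.4564, 0.5891]))]}
    [0.44527784 0.14652759 0.07018075] 0.003288518249022194
cap_hinge {'side': [(0.72, array([0.4482, 0.5247]))], 'top': [(0.86, array([0.4609, 0.5409]))]}
    [0.5050182  0.1418015  0.05903591] 0.0038309784671153265
cap_edge {'side': [(0.75, array([0.4559, 0.4958]))], 'top': [(0.71, array([0.2885, 0.6385])), (0.69, array([0.4748, 0.5419]))]}
    [ 0.48328535  0.40819534 -0.06139324] 0.22355307592287096
cup {'side': [(0.62, array([0.5506, 0.4362]))], 'top': [(0.59, array([0.4318, 0.3786]))]}
    [0.69552281 0.19047704 0.11672178] 0.0017846433512931647
spray {'side': [(0.83, array(
[... 714 characters left out ...]
6922700263
{'clock': 1.0, 'joints': array([-1.40456149,  0.4344537 ,  0.02498826,  1.57318662, -0.01160925,
        1.13398338, -0.07514099]), 'dq': array([ 0.00264572,  0.00146152, -0.00069214,  0.0011618 ,  0.00016647,
       -0.00116441,  0.00135394]), 'joint_efforts': array([ 4.34623153e-04, -6.67682576e+01,  9.83505808e-01, -3.14797139e+01,
       -6.07186742e-02,  3.27722705e-02,  2.22816385e-05]), 'position': array([0.16602801, 0.60257597, 0.20627567]), 'ee_rot': array([4.21198968e-01, 3.11322504e+00, 1.78965997e-04]), 'force': array([-0.32217243, -0.19997511, -0.09073997]), 'ft_torque': array([ 0.03832114,  0.00689633, -0.03710514]), 'gripper_force': 0.0, 'width': 1.0004996072112196}
```

```bash
python3 -c "
import cv2,numpy as np
a=cv2.imread('pics/side0.png');b=cv2.imread('pics/top0.png')
cv2.imwrite('pics/s0.png',cv2.resize(a,(800,600),interpolation=2));cv2.imwrite('pics/t0.png',cv2.resize(b,(800,600),interpolation=2))"
```

```text
(no output)
```

View pics/s0.png

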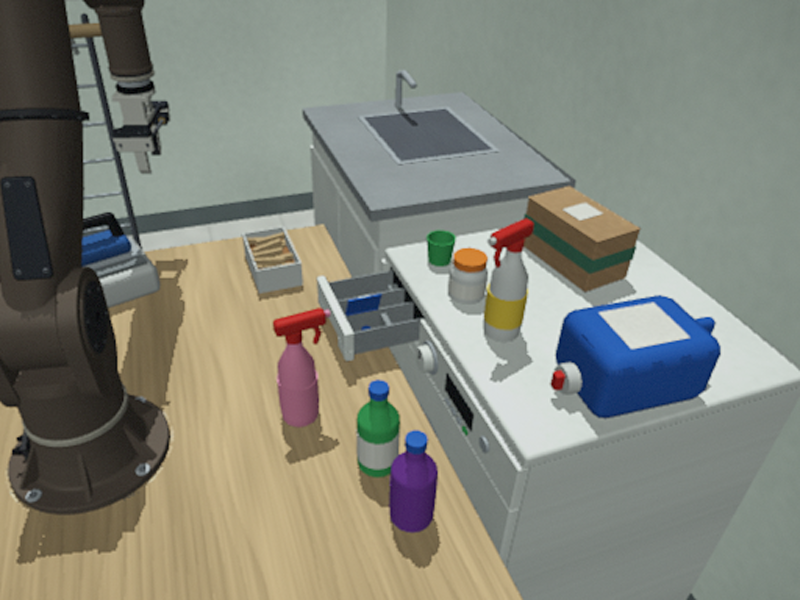

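View pics/t0.png

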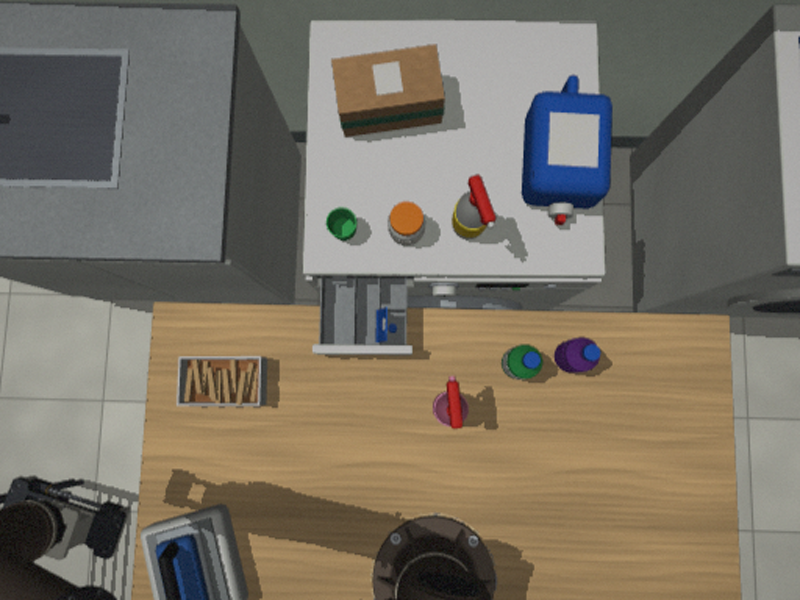

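The side view shows the drawer open at about (350,315) with the blue cap standing up at (363,303). In the top view the drawer front is at (362,350), the cap is a thin blue strip at (382,325), and the washer's front edge runs from (305,275) to (604,281). The cap is near upright. The pink spray at (452,408) stays clear of a path coming in from the left.

```bash
python3 - <<'E'
from h import *
I={c:get_image(c) for c in("side","top")}
f=lambda u,v:(u/800,v/600)
T=I["top"]
for uv in[(305,275),(604,281)]: print("edge z.12",onz(ray(T,f(*uv)),.12))
for n in["drawer_front","cap_hinge","cap_edge"]:
    A=[]
    for k in range(4):
        for c in I: I[c]=get_image(c)
        s=place_of(n,"side");t=[d for d in place_of(n,"top") if abs(d["point"][0]-.465)<.04]
        if s and t: A.append(np.r_[tri(ray(I["side"],s[0]["point"]),ray(T,t[0]["point"]))])
    print(n,np.round(A,4))
for c,(x,y,w,h) in {"side":(215,160,70,70),"top":(195,165,80,70)}.items():
    im=I[c]["image"][y:y+h,x:x+w,::-1]
    hsv=cv2.cvtColor(np.ascontiguousarray(im),cv2.COLOR_BGR2HSV)
    cv2.imwrite(f"pics/{c}c.png",cv2.resize(im,None,fx=8,fy=8,interpolation=cv2.INTER_CUBIC))
a=cv2.imread("pics/sidec.png");b=cv2.imread("pics/topc.png")
b=cv2.resize(b,(400,350));a=cv2.resize(a,(400,400));b=cv2.copyMakeBorder(b,0,50,0,0,0)
cv2.imwrite("pics/crop1.png",np.hstack([a,b]))
E
```

```text
edge z.12 [0.59691875 0.26685764 0.12      ]
edge z.12 [ 0.59731321 -0.32164712  0.12      ]
drawer_front [[0.4436 0.1425 0.0727 0.0043]
 [0.4444 0.1532 0.0554 0.0121]
 [0.4521 0.1541 0.0583 0.0046]
 [0.4461 0.1469 0.0603 0.0058]]
cap_hinge [[5.042e-01 1.229e-01 7.580e-02 3.900e-03]
 [5.029e-01 1.268e-01 7.370e-02 6.000e-03]
 [5.014e-01 1.269e-01 6.930e-02 2.000e-03]
 [5.007e-01 1.298e-01 7.820e-02 2.000e-04]]
cap_edge [[5.021e-01 1.093e-01 1.342e-01 2.000e-04]
 [5.049e-01 1.162e-01 1.185e-01 8.800e-03]
 [5.071e-01 1.163e-01 1.157e-01 9.600e-03]
 [5.057e-01 1.183e-01 1.246e-01 4.500e-03]]
```

View pics/crop1.png

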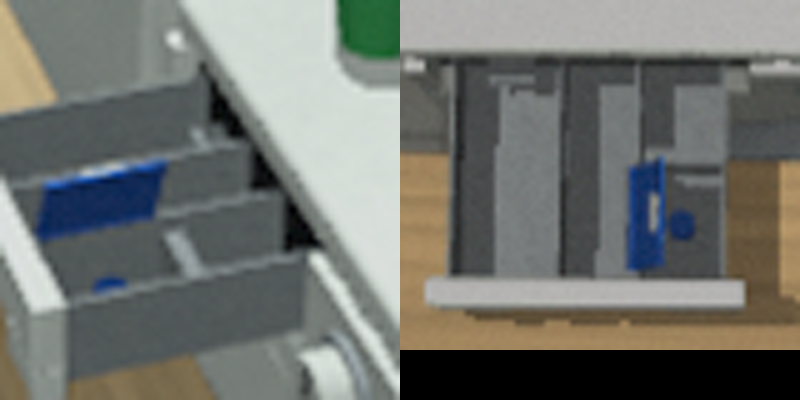

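The crops show the cap's right face, with its free edge in the side crop running (38,185)–(165,163) and its hinge (40,240)–(160,215). In the top crop the strip spans columns 628–663 and rows 160–270. I'll triangulate these corners.

```bash
python3 - <<'E'
from h import *
S=get_image("side");T=get_image("top")
s=lambda u,v:ray(S,((u/5.714+215)/512,(v/5.714+160)/384))
t=lambda u,v:ray(T,(((u-400)/5+195)/512,(v/5+165)/384))
print("front outer top right",tri(s(37,308),t(744,305)))
print("front inner top right",tri(s(68,298),t(744,282)))
for a in [628,640,663]:
  print(a,"free near",tri(s(38,185),t(a,270)),"far",tri(s(165,163),t(a,163)))
  print(a,"hinge near",tri(s(40,240),t(a,270)),"far",tri(s(160,215),t(a,163)))
for z in(.085,.095,.10): print(z,onz(t(640,100),z),"front L/R outer",onz(t(425,305),z),onz(t(744,305),z))
E
```

```text
front outer top right (array([0.45009479, 0.05069109, 0.09405278]), np.float64(0.0030082912512080337))
front inner top right (array([0.46516101, 0.05076373, 0.09653575]), np.float64(0.004976426130268543))
628 free near (array([0.47015593, 0.12189028, 0.11516658]), np.float64(0.005901040111749574)) far (array([0.53801007, 0.12336591, 0.11307029]), np.float64(0.009328136985356693))
628 hinge near (array([0.47191999, 0.12403943, 0.07737819]), np.float64(0.004422395613575393)) far (array([0.53956805, 0.12603354, 0.07694336]), np.float64(0.003705376530615544))
640 free near (array([0.46906781, 0.11449132, 0.12070729]), np.float64(0.004067130307256215)) far (array([0.53651059, 0.11594955, 0.11863943]), np.float64(0.007266608268825752))
640 hinge near (array([0.47078444, 0.11639838, 0.08338638]), np.float64(0.00254486501883756)) far (array([0.53800849, 0.11837396, 0.08297358]), np.float64(0.0016287605660426049))
663 free near (array([0.46700758, 0.10049268, 0.13120238]), np.float64(0.0005991371180241387)) far (array([0.5336708 , 0.1019185 , 0.12919117]), np.float64(0.003368887857929726))
663 hinge near (array([0.4686358 , 0.1019513 , 0.09475905]), np.float64(0.0010032157461219917)) far (array([0.53505704, 0.10389274, 0.0943901 ]), np.float64(0.0022948541834432084))
0.085 [0.57717066 0.11959034 0.085     ] front L/R outer [0.44435287 0.250871   0.085     ] [0.44907877 0.0509823  0.085     ]
0.095 [0.57566642 0.11910224 0.095     ] front L/R outer [0.44389081 0.24935279 0.095     ] [0.44857962 0.05103254 0.095     ]
0.1 [0.57491431 0.11885819 0.1       ] front L/R outer [0.44365978 0.24859369 0.1       ] [0.44833005 0.05105766 0.1       ]
```

```bash
python3 -m handwheel '[[0,0,0,0,0,-0.96],[0,0,0,0,0,-0.96],[0,0,0,0,0,-0.96],[0,0,0,0,0,-0.96],[0,0,0,0,0,0]]' 0 10
python3 -m handwheel '[[-0.7,-1,0,0,0,0],[-0.7,-1,0,0,0,0],[-0.7,-1,0,0,0,0],[-0.7,-1,0,0,0,0],[-0.7,-1,0,0,0,0],[-0.7,-1,0,0,0,0],[-0.7,-1,0,0,0,0],[-0.7,-1,0,0,0,0]]'
python3 -m handwheel '[[-0.7,-1,0,0,0,0],[-0.7,-1,0,0,0,0],[-0.7,-1,0,0,0,0],[-0.7,-1,0,0,0,0],[-0.7,-1,0,0,0,0],[-0.7,-1,0,0,0,0],[-0.7,-1,0,0,0,0],[0,0,0,0,0,0]]'
```

```text
clock: 4.02
position: [0.1661, 0.6025, 0.2062]
ee_rot: [-0.004, 3.142, -0.0]
force: [-0.2, 0.8, 0.1]
width: 0.688
gripper_force: 0.0
clock: 4.68
position: [0.2785, 0.4415, 0.2064]
ee_rot: [0.005, 3.141, 0.001]
force: [0.1, -0.0, 0.5]
width: 0.106
gripper_force: 0.0
clock: 5.35
position: [0.3788, 0.298, 0.2065]
ee_rot: [0.015, 3.14, -0.002]
force: [-0.3, -0.3, -0.1]
width: 0.006
gripper_force: 0.0
```

```bash
python3 -m handwheel '[[-0.77,-0.93,0,0,0,0],[-0.77,-0.93,0,0,0,0],[-0.77,-0.93,0,0,0,0],[-0.77,-0.93,0,0,0,0],[-0.77,-0.93,0,0,0,0],[-0.77,-0.93,0,0,0,0],[-0.77,-0.93,0,0,0,0],[-0.77,-0.93,0,0,0,0]]'
python3 -m handwheel '[[0,0,0,0,0,0],[0,0,0,0,0,0],[0,0,0.8,0,0,0],[0,0,0.8,0,0,0],[0,0,0.8,0,0,0],[0,0,0.8,0,0,0],[0,0,0.8,0,0,0],[0,0,0,0,0,0]]'
python3 - <<'E'
from h import *
I={c:get_image(c)["image"][:,:,::-1] for c in("side","top")}
a=cv2.resize(I["side"][130:240,190:300],(400,400),interpolation=2);b=cv2.resize(I["top"][145:255,180:290],(400,400),interpolation=2)
cv2.imwrite("pics/c2.png",np.hstack([a,b]))
print(observe()["position"])
E
```

```text
clock: 6.02
position: [0.4995, 0.153, 0.2064]
ee_rot: [0.004, 3.141, 0.001]
force: [0.1, 1.5, 1.5]
width: 0.009
gripper_force: 0.0
clock: 6.68
position: [0.4963, 0.1544, 0.1237]
ee_rot: [-0.0, -3.137, 0.002]
force: [-0.6, -0.8, 0.1]
width: 0.007
gripper_force: 0.0
[0.49810706 0.15441959 0.12625874]
```

View pics/c2.png

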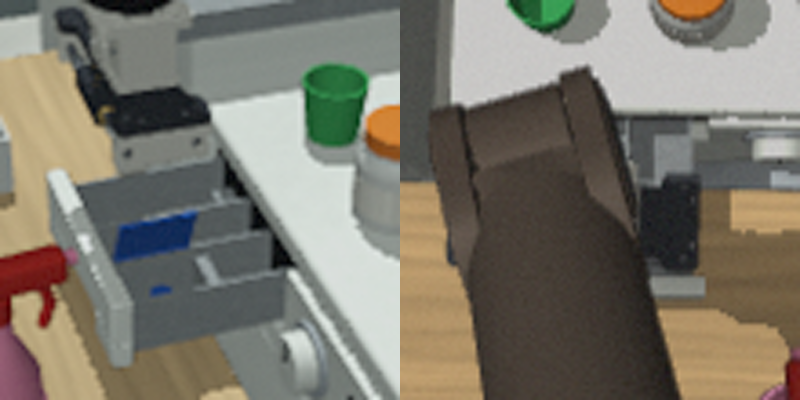

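In the side crop the gripper sits above and left of the cap, which is still up at (155,235). I'll check where the TCP projects.

```bash
python3 - <<'E'
from h import *
S=get_image("side");M=rot(S["orientation"])
for p in[observe()["position"],[.502,.118,.086],[.502,.102,.135]]:
    q=M.T@(np.array(p)-S["position"]);u=S["fx"]*q[0]/q[2]+S["cx"];v=S["fy"]*q[1]/q[2]+S["cy"]
    print((u-190)*400/110,(v-130)*400/110)
E
```

```text
133.63843975217762 187.24068804992342
150.5935697573811 251.32404219693575
156.2854077540815 214.11107476755342
```

```bash
python3 -m handwheel '[[-0.2,0,0.5,0,0,0],[0,-0.4,0,0,0,0],[0,-0.4,0,0,0,0],[0,-0.4,0,0,0,0],[0,-0.4,0,0,0,0],[0,0,0,0,0,0]]'
python3 -m handwheel '[[0,-0.4,0,0,0,0],[0,-0.4,0,0,0,0],[0,-0.4,0,0,0,0],[0,-0.4,0,0,0,0],[0,0,0,0,0,0]]'
```

```text
clock: 7.33
position: [0.503, 0.1187, 0.1165]
ee_rot: [0.006, 3.141, -0.001]
force: [0.6, -0.1, -0.5]
width: 0.008
gripper_force: 0.0
clock: 7.75
position: [0.5028, 0.0872, 0.1163]
ee_rot: [0.005, 3.142, -0.001]
force: [-0.6, 0.2, 1.6]
width: 0.005
gripper_force: 0.0
```

```bash
python3 - <<'E'
from h import *
I={c:get_image(c)["image"][:,:,::-1] for c in("side","top")}
a=cv2.resize(I["side"][130:240,190:300],(400,400),interpolation=2);b=cv2.resize(I["top"][145:255,180:290],(400,400),interpolation=2)
cv2.imwrite("pics/c3.png",np.hstack([a,b]))
E
```

```text
(no output)
```

View pics/c3.png

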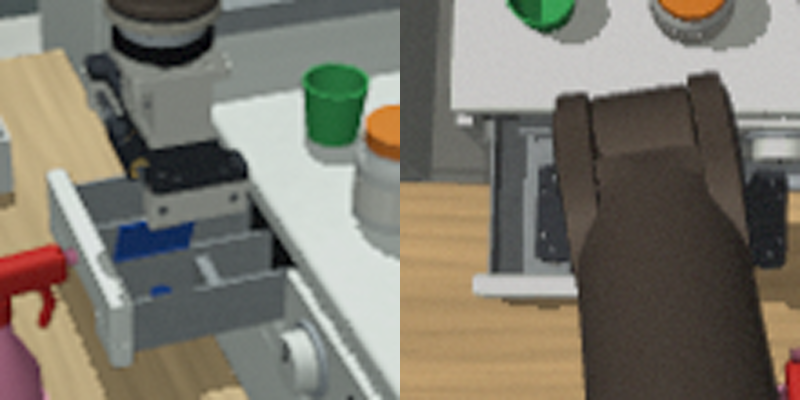

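The cap still appears at (155,240) in the side crop, with the gripper plate's lower edge at about (195,222) and the arm hiding it in the top crop. It is unclear whether the cap moved, so I'll project candidate poses.

```bash
python3 - <<'E'
from h import *
S=get_image("side");M=rot(S["orientation"])
def pr(n,p):
    q=M.T@(np.array(p)-S["position"]);u=S["fx"]*q[0]/q[2]+S["cx"];v=S["fy"]*q[1]/q[2]+S["cy"]
    print(n,np.round([(u-190)*400/110,(v-130)*400/110]))
p=observe()["position"]
print(p)
pr("tcp",p)
for dx in(-.0375,-.0095,.0095,.0375):
  for dz in(0,.019,.066): pr(f"R back {dx} {dz}",p+[dx,-.019,dz])
for z in(.07,.086):
  for th in(.5,.9,1.25,1.57):
    for x in(.469,.535): pr(f"edge z{z} th{th} x{x}",[x,.118-.051*np.cos(th),z+.051*np.sin(th)])
  for x in(.469,.535): pr(f"hinge z{z} x{x}",[x,.118,z])
E
```

```text
[0.50283719 0.08965394 0.11625268]
tcp [162. 242.]
R back -0.0375 0 [124. 264.]
R back -0.0375 0.019 [123. 245.]
R back -0.0375 0.066 [122. 195.]
R back -0.0095 0 [158. 258.]
R back -0.0095 0.019 [158. 238.]
R back -0.0095 0.066 [158. 189.]
R back 0.0095 0 [181. 253.]
R back 0.0095 0.019 [181. 234.]
R back 0.0095 0.066 [181. 185.]
R back 0.0375 0 [214. 247.]
R back 0.0375 0.019 [215. 227.]
R back 0.0375 0.066 [216. 178.]
edge z0.07 th0.5 x0.469 [128. 283.]
edge z0.07 th0.5 x0.535 [206. 268.]
edge z0.07 th0.9 x0.469 [123. 258.]
edge z0.07 th0.9 x0.535 [201. 243.]
edge z0.07 th1.25 x0.469 [117. 238.]
edge z0.07 th1.25 x0.535 [195. 224.]
edge z0.07 th1.57 x0.469 [111. 224.]
edge z0.07 th1.57 x0.535 [189. 210.]
hinge z0.07 x0.469 [112. 274.]
hinge z0.07 x0.535 [188. 259.]
edge z0.086 th0.5 x0.469 [127. 267.]
edge z0.086 th0.5 x0.535 [207. 252.]
edge z0.086 th0.9 x0.469 [122. 242.]
edge z0.086 th0.9 x0.535 [202. 227.]
edge z0.086 th1.25 x0.469 [117. 222.]
edge z0.086 th1.25 x0.535 [195. 208.]
edge z0.086 th1.57 x0.469 [111. 208.]
edge z0.086 th1.57 x0.535 [189. 194.]
hinge z0.086 x0.469 [112. 259.]
hinge z0.086 x0.535 [189. 244.]
```

```bash
python3 - <<'E'
from h import *
I=get_image("side")["image"][:,:,::-1]
cv2.imwrite("pics/c4.png",cv2.resize(I[165:215,210:277],(800,597),interpolation=cv2.INTER_NEAREST))
E
```

```text
(no output)
```

View pics/c4.png

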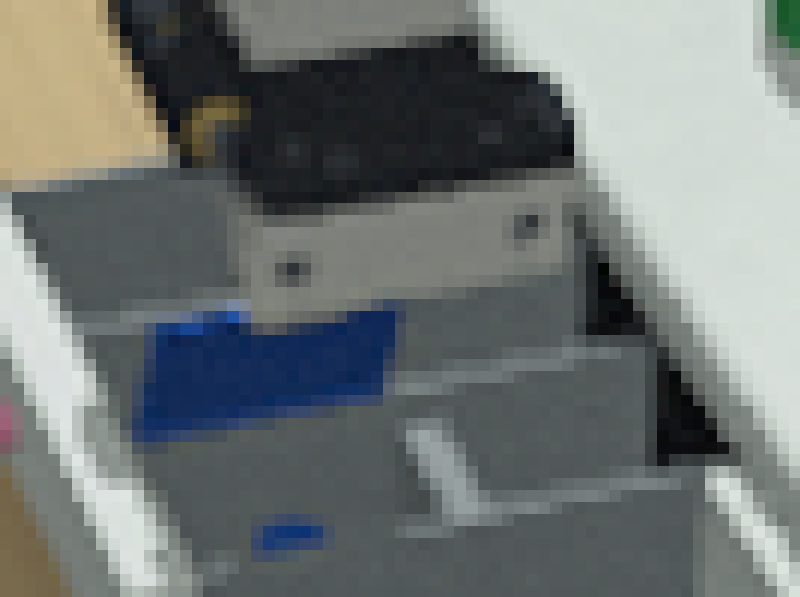

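```bash
python3 - <<'E'
from h import *
S=get_image("side");M=rot(S["orientation"])
def pr(n,p):
    q=M.T@(np.array(p)-S["position"]);u=S["fx"]*q[0]/q[2]+S["cx"];v=S["fy"]*q[1]/q[2]+S["cy"]
    print(n,np.round([u,v],1))
p=np.array([.166,.6026,.2063]);yy=np.array([.266,.964,0])
xx=np.array([-.964,.266,0])
for k in(-.065,-.046,.046,.065): pr(k,p+k*yy)
pr("up",p+np.array([0,0,.066]))
im=cv2.imread("pics/side0.png")[20:130,50:140]
now=S["image"][130:220,200:290,::-1]
cv2.imwrite("pics/c5.png",np.hstack([cv2.resize(im,(400,489),interpolation=2),cv2.resize(now,(400,489),interpolation=2)]))
print(observe()["position"],observe()["width"],observe()["force"])
E
```

```text
-0.065 [ 93.8 117.5]
-0.046 [ 95.1 115. ]
0.046 [101.  103.6]
0.065 [102.2 101.3]
up [94.3 91.1]
[0.50282532 0.09003429 0.11623175] 0.0030495701649571124 [0.44833656 0.07119621 0.50021217]
```

View pics/c5.png

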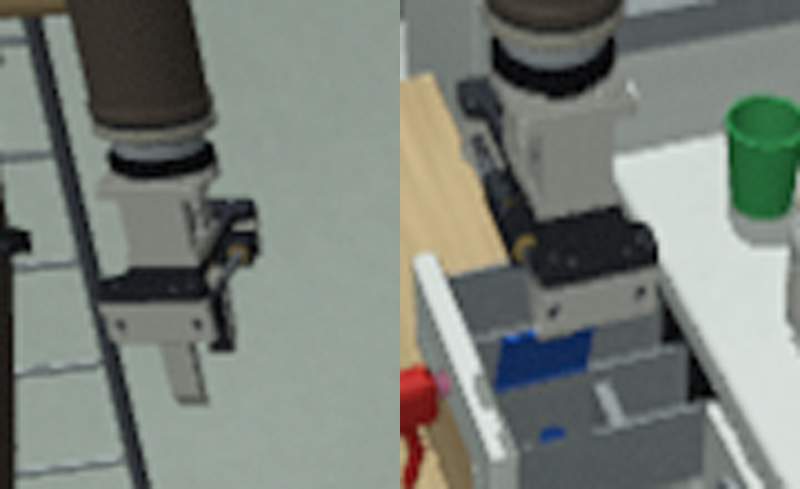

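The finger is not visible in front of the cap, and both the start and current pictures suggest the fingertip passes higher than I assumed, over the cap's edge. I'll go back left, come lower and sweep again while watching the force.

```bash
python3 -m handwheel '[[0,0,-0.8,0,0,0],[0,1,0,0,0,0],[0,1,0,0,0,0],[0,1,0,0,0,0],[0,0,0.8,0,0,0],[0,0,0.5,0,0,0],[0,0,0.5,0,0,0],[0,0,0,0,0,0]]'
python3 - <<'E'
from h import *
I={c:get_image(c)["image"][:,:,::-1] for c in("side","top")}
a=cv2.resize(I["side"][130:240,190:300],(400,400),interpolation=2)
b=cv2.resize(I["top"][145:255,180:290],(400,400),interpolation=2)
cv2.imwrite("pics/c6.png",np.hstack([a,b]))
print(observe()["position"],observe()["force"])
E
```

```text
clock: 8.67
position: [0.5014, 0.1484, 0.0941]
ee_rot: [-0.002, -3.138, 0.003]
force: [-0.2, 0.0, -0.1]
width: 0.003
gripper_force: 0.0
[0.50252407 0.14859773 0.09582283] [ 0.51562625 -0.55760323 -0.15192415]
```

View pics/c6.png

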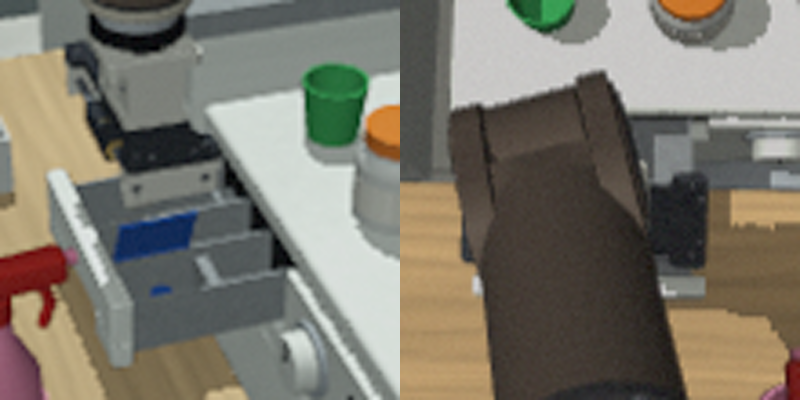

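The cap is unmoved at (155,237) and the finger is left of it, lower than before. Sweeping right in small steps.

```bash
python3 -m handwheel '[[0,-0.3,0,0,0,0],[0,-0.3,0,0,0,0],[0,-0.3,0,0,0,0],[0,0,0,0,0,0]]'|egrep 'pos|force'
python3 -m handwheel '[[0,-0.3,0,0,0,0],[0,-0.3,0,0,0,0],[0,-0.3,0,0,0,0],[0,0,0,0,0,0]]'|egrep 'pos|force'
python3 - <<'E'
from h import *
I={c:get_image(c)["image"][:,:,::-1] for c in("side","top")}
a=cv2.resize(I["side"][130:240,190:300],(400,400),interpolation=2)
b=cv2.resize(I["top"][145:255,180:290],(400,400),interpolation=2)
cv2.imwrite("pics/c7.png",np.hstack([a,b]))
E
```

```text
position: [0.5032, 0.1293, 0.0967]
force: [-0.2, 0.1, 0.4]
gripper_force: 0.0
position: [0.5028, 0.1118, 0.0963]
force: [0.1, -0.6, 0.6]
gripper_force: 0.0
```

View pics/c7.png

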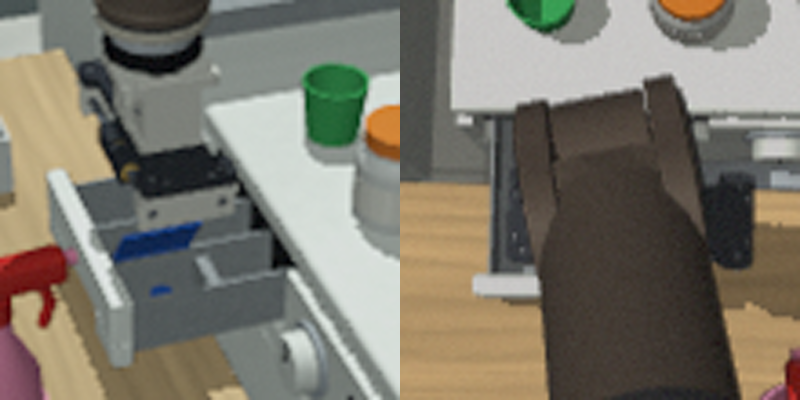

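The cap is folding: its top edge is now at (125,235)–(200,222) in the side crop, about 0.95 rad. Continuing, then pressing down with force checks.

```bash
cat > blue.py <<'E'
from h import *
S=get_image("side");h=cv2.cvtColor(np.ascontiguousarray(S["image"][175:212,215:250]),cv2.COLOR_RGB2HSV)
m=cv2.inRange(h,(105,150,40),(125,255,255))
n,l,st,_=cv2.connectedComponentsWithStats(m)
print("blue",[(st[i][:5]+[215,175,0,0,0]).tolist() for i in range(1,n) if st[i][4]>3])
M=rot(S["orientation"])
for th in(0,.2,.4,.6,.9):
    r=[]
    for x in(.469,.535):
        q=M.T@(np.array([x,.118-.051*np.cos(th),.086+.051*np.sin(th)])-S["position"]);r+=[S["fx"]*q[0]/q[2]+S["cx"],S["fy"]*q[1]/q[2]+S["cy"]]
    print(th,np.round(r,1))
E
python3 -m handwheel '[[0,-0.3,0,0,0,0],[0,-0.3,0,0,0,0],[0,-0.3,0,0,0,0],[0,-0.3,0,0,0,0],[0,0,0,0,0,0]]'|egrep 'pos|force'
python3 blue.py
python3 -m handwheel '[[0,-0.1,0.3,0,0,0],[0,0,0.2,0,0,0],[0,0,0,0,0,0]]'|egrep 'pos|force'
python3 blue.py|head -1
```

```text
position: [0.5028, 0.0876, 0.0962]
force: [-0.2, 0.2, -0.5]
gripper_force: 0.0
blue [[236, 198, 4, 1, 4], [222, 199, 13, 3, 18], [232, 209, 5, 2, 8]]
0 [225.7 211.4 247.3 207.1]
0.2 [225.6 208.5 247.3 204.2]
0.4 [225.2 205.2 247.  200.9]
0.6 [224.7 201.7 246.5 197.5]
0.9 [223.6 196.5 245.4 192.4]
position: [0.5022, 0.0875, 0.0852]
force: [-0.1, 0.5, 0.3]
gripper_force: 0.0
blue [[222, 199, 11, 6, 38], [238, 201, 4, 1, 4], [232, 209, 5, 2, 8]]
```

```bash
python3 -m handwheel '[[0,0,0.2,0,0,0],[0,0,0.2,0,0,0],[0,0,0,0,0,0]]'|egrep 'pos|force'
python3 blue.py|head -1
python3 -m handwheel '[[0,0,0.2,0,0,0],[0,0,0.2,0,0,0],[0,0,0,0,0,0]]'|egrep 'pos|force'
python3 blue.py|head -1
```

```text
position: [0.5024, 0.0876, 0.0774]
force: [0.1, -1.2, -0.5]
gripper_force: 0.0
blue [[222, 199, 14, 8, 57], [238, 202, 9, 3, 11], [232, 209, 5, 2, 8]]
position: [0.5024, 0.0874, 0.0695]
force: [0.4, -0.1, -0.3]
gripper_force: 0.0
blue [[222, 199, 15, 12, 80], [238, 205, 9, 3, 13]]
```

```bash
for i in 1 2 ; do python3 -m handwheel '[[0,0,0.1,0,0,0],[0,0,0.05,0,0,0],[0,0,0,0,0,0]]'|egrep 'pos|^force'; python3 blue.py|head -1; done
```

```text
position: [0.5028, 0.0875, 0.0671]
force: [0.6, -0.1, -0.4]
blue [[221, 199, 19, 12, 86], [241, 205, 6, 3, 12]]
position: [0.5039, 0.0876, 0.0654]
force: [-2.9, -0.7, 14.2]
blue [[222, 199, 16, 13, 86], [240, 206, 7, 3, 11]]
```

Solid contact at 14 N with the free edge in the shut position. Lifting, then moving back in front of the drawer.

```bash
python3 -m handwheel '[[0,0,-0.5,0,0,0],[0,0,-1,0,0,0],[0,0,-1,0,0,0],[0,0,-1,0,0,0],[0.5,0.5,0,0,0,0],[1,0.7,0,0,0,0],[1,0.7,0,0,0,0],[1,0.7,0,0,0,0]]'|egrep 'pos|^force'
python3 -m handwheel '[[1,0.5,0,0,0,0],[1,0,0,0,0,0],[0,0,0,0,0,0]]'|egrep 'pos|^force'
python3 blue.py|head -1
python3 - <<'E'
from h import *
I={c:get_image(c)["image"][:,:,::-1] for c in("side","top")}
a=cv2.resize(I["side"][130:240,190:300],(400,400),interpolation=2)
b=cv2.resize(I["top"][145:255,180:290],(400,400),interpolation=2)
cv2.imwrite("pics/c8.png",np.hstack([a,b]))
for n in["drawer_front","cap_hinge","cap_edge"]:
  s=place_of(n,"side");t=place_of(n,"top");print(n,[(d["score"],np.round(d["point"]*np.array([512,384]),1)) for d in s[:1]+t[:2]])
E
```

```text
position: [0.4321, 0.1399, 0.1346]
force: [0.8, 0.2, -0.0]
position: [0.3889, 0.1499, 0.1341]
force: [-0.2, -1.3, -0.6]
blue [[222, 196, 25, 16, 230]]
drawer_front [(0.72, array([231.6, 227.5]))]
cap_hinge [(0.97, array([232.2, 198.4])), (0.89, array([240.8, 208.7]))]
cap_edge [(0.49, array([237.6, 211.4])), (0.9, array([256.5, 208.4]))]
```

View pics/c8.png

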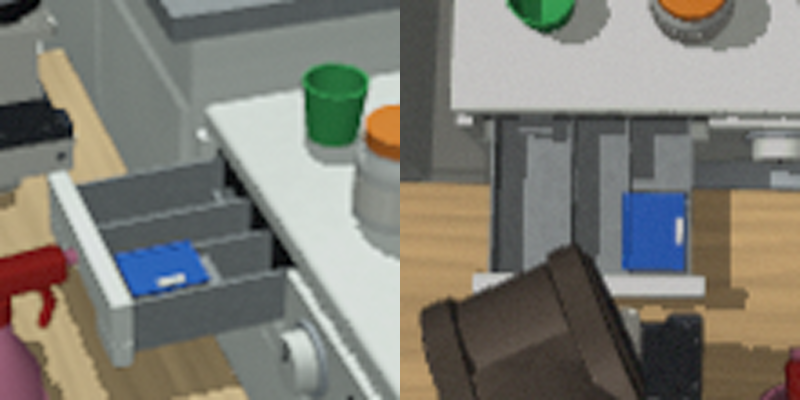

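The cap lies flat as a full blue rectangle at (160,268) in the side crop and (655,232) in the top crop, with the drawer unmoved. Now I'll descend in front of the drawer face and push.

```bash
python3 -m handwheel '[[0,0,0.8,0,0,0],[0,0,0.8,0,0,0],[0,0,0.8,0,0,0],[0,0,0.8,0,0,0],[0,0,0.8,0,0,0],[0,0,0.1,0,0,0],[0,0,0,0,0,0]]'|egrep 'pos|^force'
python3 -m handwheel '[[-0.4,0,0,0,0,0],[-0.4,0,0,0,0,0],[-0.4,0,0,0,0,0],[-0.4,0,0,0,0,0],[-0.2,0,0,0,0,0],[-0.2,0,0,0,0,0],[-0.2,0,0,0,0,0],[0,0,0,0,0,0]]'|egrep 'clock|pos|^force'
python3 -m handwheel '[[-0.2,0,0,0,0,0],[-0.2,0,0,0,0,0],[-0.2,0,0,0,0,0],[-0.2,0,0,0,0,0],[-0.2,0,0,0,0,0]]'|egrep 'clock|pos|^force'
```

```text
position: [0.3924, 0.1491, 0.0516]
force: [-0.8, -0.0, 0.4]
clock: 14.12
position: [0.4377, 0.1495, 0.0523]
force: [0.3, 0.3, -0.7]
clock: 14.53
position: [0.4567, 0.1497, 0.0521]
force: [-3.7, 1.9, -0.6]
```

Contact at the expected 3–4 N. Pushing on.

```bash
for i in 1 2; do python3 -m handwheel '[[-0.25,0,0,0,0,0],[-0.25,0,0,0,0,0],[-0.25,0,0,0,0,0],[-0.25,0,0,0,0,0],[-0.25,0,0,0,0,0],[-0.25,0,0,0,0,0],[-0.25,0,0,0,0,0],[-0.25,0,0,0,0,0]]'|egrep 'clock|pos|^force'; done
python3 - <<'E'
from h import *
I={c:get_image(c) for c in("side","top")}
for n in["drawer_front","cap_hinge","cap_edge"]:
  s=place_of(n,"side");t=place_of(n,"top");print(n,[(c,round(d["score"],2),np.round(d["point"]*np.array([512,384]),1)) for c,l in(("s",s),("t",t)) for d in l[:2]])
E
```

```text
clock: 15.2
position: [0.4974, 0.1496, 0.0522]
force: [-4.5, 2.9, -0.4]
clock: 15.87
position: [0.5374, 0.1495, 0.0522]
force: [-3.1, 2.6, 0.9]
drawer_front [('s', 0.97, array([245. , 197.3]))]
cap_hinge [('s', 0.94, array([263. , 191.4])), ('t', 0.39, array([239.2, 178.5]))]
cap_edge [('s', 0.72, array([267.1, 199.6])), ('t', 0.64, array([256. , 178.1]))]
```

```bash
for i in 1 2 3; do python3 -m handwheel '[[-0.15,0,0,0,0,0],[-0.15,0,0,0,0,0],[-0.15,0,0,0,0,0],[0,0,0,0,0,0]]'|egrep 'clock|pos|^force'; done
```

```text
clock: 16.6
position: [0.5464, 0.1494, 0.0522]
force: [-1.1, -0.1, 0.7]
clock: 16.93
position: [0.5556, 0.1495, 0.0521]
force: [-0.2, 0.2, -1.1]
clock: 17.27
position: [0.5646, 0.1496, 0.0522]
force: [-1.4, 0.4, -0.3]
```

```bash
for i in 1 2 3; do python3 -m handwheel '[[-0.1,0,0,0,0,0],[-0.1,0,0,0,0,0],[0,0,0,0,0,0]]'|egrep 'pos|^force'; done
```

```text
position: [0.5682, 0.1496, 0.0522]
force: [-1.0, 1.1, -0.7]
position: [0.5723, 0.1496, 0.0522]
force: [-2.2, 1.9, -0.1]
position: [0.5742, 0.1496, 0.0521]
force: [-9.5, 2.0, 5.8]
```

```bash
python3 -m handwheel '[[-0.1,0,0,0,0,0],[0,0,0,0,0,0],[0,0,0,0,0,0]]'|egrep 'pos|^force'
python3 -m handwheel '[[-0.05,0,0,0,0,0],[0,0,0,0,0,0],[0,0,0,0,0,0]]'|egrep 'pos|^force'
```

```text
position: [0.5742, 0.1495, 0.052]
force: [-15.9, 2.0, 10.6]
position: [0.5742, 0.1495, 0.0519]
force: [-20.1, 0.5, 14.0]
```

Solid stop at 20 N, with x no longer advancing. Drawing back and verifying.

```bash
python3 -m handwheel '[[0.3,0,0,0,0,0],[0.6,0,0,0,0,0],[1,0,0,0,0,0],[1,0,0,0,0,0],[1,0,0,0,0,0],[1,0,0,0,0,0],[1,0,0,0,0,0],[1,0,0,0,0,0]]'|egrep 'pos|^force'
python3 -m handwheel '[[0.5,0.5,-1,0,0,0],[0,1,-1,0,0,0],[0,1,-1,0,0,0],[0,1,-1,0,0,0],[0,1,-1,0,0,0],[0,1,-1,0,0,0],[0,1,0,0,0,0],[0,0,0,0,0,0]]'|egrep 'clock|pos|^force'
python3 - <<'E'
from h import *
I={c:get_image(c) for c in("side","top")}
for n in["drawer_front","cap_hinge","cap_edge","cup","tub","spray","softener","pegs"]:
  s=place_of(n,"side");t=place_of(n,"top");print(n,[(c,round(d["score"],2),np.round(d["point"]*np.array([512,384]),1)) for c,l in(("s",s),("t",t)) for d in l[:2]])
  if s and t: print(tri(ray(I["side"],s[0]["point"]),ray(I["top"],t[0]["point"])))
S=I["side"];h=cv2.cvtColor(np.ascontiguousarray(S["image"][150:225,200:280]),cv2.COLOR_RGB2HSV)
print("blue left:",cv2.countNonZero(cv2.inRange(h,(105,150,40),(125,255,255))))
M=rot(S["orientation"])
for x in(.56,.584,.6):
  q=M.T@(np.array([x,.15,.062])-S["position"]);print(x,S["fx"]*q[0]/q[2]+S["cx"],S["fy"]*q[1]/q[2]+S["cy"])
E
```

```text
position: [0.4414, 0.1493, 0.0526]
force: [0.0, 0.1, -0.5]
clock: 19.85
position: [0.4324, 0.2846, 0.1741]
force: [0.1, 0.0, -0.3]
drawer_front [('t', 0.89, array([235.2, 184.4])), ('t', 0.67, array([301. , 144.4]))]
cap_hinge [('s', 0.86, array([273.1, 191. ])), ('t', 0.87, array([239.3, 164.2]))]
(array([0.645272  , 0.13422418, 0.07342557]), np.float64(0.00221214958067394))
cap_edge []
cup [('s', 0.57, array([281.3, 164.8])), ('t', 0.57, array([221.8, 147. ])), ('t', 0.57, array([233.3, 185.8]))]
(array([0.68867503, 0.18611226, 0.13059546]), np.float64(0.0016619621421107708))
tub [('s', 0.55, array([297.1, 185.7])), ('t', 0.59, array([257.8, 144.3])), ('t', 0.55, array([331.4, 232.2]))]
(array([0.69809208, 0.07600837, 0.1224991 ]), np.float64(0.005083290038801591))
spray [('s', 0.88, array([321.8, 211.5])), ('s', 0.6, array([295.5, 189. ])), ('t', 0.67, array([301.1, 144.9])), ('t', 0.64, array([287.2, 255.7]))]
(array([ 0.70372573, -0.06020699,  0.12548011]), np.float64(0.006499631928326661))
softener [('s', 0.63, array([263.5, 331.4])), ('s', 0.56, array([241.2, 295.9])), ('t', 0.72, array([363. , 229.7])), ('t', 0.7, array([329.8, 233.1]))]
(array([ 0.45316657, -0.28133949, -0.00869352]), np.float64(0.008160328280518419))
pegs [('s', 0.95, array([173.4, 173.3])), ('s', 0.7, array([281.8, 165.7]))]
blue left: 7
0.56 246.10448031022193 195.9012332049301
0.584 253.3144912449268 194.51923433816648
0.6 258.0813121803335 193.6055406988008
```

```bash
python3 - <<'E'
from h import *
T=get_image("top");g=T["image"].astype(int)
for c in(210,225,240,255):
    print(c,[(r,*g[r,c]) for r in range(172,196,1)][::1] if c==225 else g[172:198,c].sum(1)//3)
for r in(178,180,182,184,186,188,190,192): print(r,onz(ray(T,(225/512,r/384)),.095)[0].round(4),onz(ray(T,(225/512,r/384)),.12)[0].round(4))
E
```

```text
210 [197 196 186 132  71 124 182 196 197 196 149  98  88  84  86  89  85  84
  83  86  81  83  87  92 128 142]
225 [(172, np.int64(198), np.int64(197), np.int64(196)), (173, np.int64(197), np.int64(195), np.int64(195)), (174, np.int64(192), np.int64(194), np.int64(188)), (175, np.int64(134), np.int64(136), np.int64(130)), (176, np.int64(74), np.int64(75), np.int64(71)), (177, np.int64(78), np.int64(81), np.int64(78)), (178, np.int64(175), np.int64(176), np.int64(174)), (179, np.int64(198), np.int64(196), np.int64(195)), (180, np.int64(200), np.int64(199), np.int64(198)), (181, np.int64(198), np.int64(197), np.int64(196)), (182, np.int64(158), np.int64(158), np.int64(154)), (183, np.int64(104), np.int64(104), np.int64(100)), (184, np.int64(85), np.int64(86), np.int64(84)), (185, np.int64(84), np.int64(89), np.int64(83)), (186, np.int64(89), np.int64(92), np.int64(86)), (187, np.int64(89), np.int64(90), np.int64(85)), (188, np.int64(86), np.int64(87), np.int64(84)), (189, np.int64(85), np.int64(85), np.int64(81)), (190, np.int64(85), np.int64(86), np.int64(83)), (191, np.int64(85), np.int64(86), np.int64(82)), (192, np.int64(83), np.int64(84), np.int64(83)), (193, np.int64(82), np.int64(83), np.int64(80)), (194, np.int64(81), np.int64(82), np.int64(78)), (195, np.int64(75), np.int64(75), np.int64(71))]
240 [196 194 189 137  83 122 182 197 197 197 169 112  83  84  85  86  84  83
  83  80  64  63  66  66  90 137]
255 [197 197 192 150  91 105 179 196 197 194 189 125  91  85  85  84  83  76
  75  80  82  82  81  81  84 132]
178 0.5968 0.5926
180 0.5904 0.5863
182 0.584 0.5801
184 0.5776 0.5738
186 0.5713 0.5676
188 0.5649 0.5614
190 0.5586 0.5552
192 0.5522 0.5489
```

```bash
python3 -c "
from cell import *
print(sign_off())"
```

```text
the job is handed in; nothing more can be done
None
```

I folded the softener cap flat, pushed the drawer in until it met its solid stop at about 20 N, drew the gripper back clear, and handed the job in at about 20 s; no verdict came back.

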